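# Lever open a stuck bin lid with a palette knife

### The arm

A 6-joint arm with a two-finger parallel gripper is mounted at the origin on a cart in front of the work surface, level with it; the furniture and walls round the work are solid. World frame = base frame: x ahead of the robot, y to its left, z up, the work surface at z = 0. Lengths are in m, angles in rad, forces in N, time in s.
With the tool pointing down it reaches from about 0.3 to 0.875 m from the base axis. Payload 6.4 kg.
Tool frame: the origin (TCP) lies midway between the tips of the shut fingers; the grasp point (between the pads) lies 19 mm behind it (ctrl.tcp_to_grasp is the distance from the TCP to the grasp point, in m); z points along the fingers, y is the line along which they close (so a half turn about z gives the same grasp; the last joint's range is limited). The gripper opens to 85 mm and grips with 20 to 120 N. Pads are 22 mm wide; open, the fingers measure 114 mm over their backs; the gripper's body (76 mm by 85 mm) begins 54 mm behind the grasp point. The pads swing forward as they close: fully open they stand 13 mm farther back than shut.
Start: joints at [-1.355, 0.181, 1.607, -0, 1.354, -0.206], TCP at [0.235, -0.525, 0.231] pointing down, gripper open.
Joint ranges: [-2.99, 2.99], [-0.89, 2.07], [0.3, 2.58], [-1.14, 4.28], [0, 2.63], [-3.12, 3.12]. Speed limits (rad/s): [2.57, 2.57, 3.01, 3.14, 3.14, 3.14].

### API

Orientations are given as a rotation vector (axis times angle).
In Python, from bench import ctrl, eoat, solve_ik, cams, order gives the robot as it stands. The module is installed in compiled form; this text tells all that it offers. Calls block until the motion is done:
- ctrl.move_to(position, orientation): joint-space move of the TCP to a pose.
- ctrl.move_l(position, vel=0.15, frame=None): straight line of the TCP; frame=None keeps the orientation; vel is the mean speed in m/s.
- ctrl.movej(angles): joint-space move.
- eoat.gripper_to(opening, force=None): opening from 0.0 (shut) to 1.0 (fully open); force is the grip in N (None keeps the last); returns when the fingers have stopped.
- ctrl.dwell(seconds).
- solve_ik(position, orientation): joint angles nearest the present ones, or None.
- ctrl.observe(): the state.
- cams.read_camera(name): name is "side" or "top"; returns the picture (400x640x3 uint8, red, green, blue); there is no depth.
- cams.camera_info(name): a dict with "camera_matrix" (3x3 intrinsics, pixels), "R" (3x3) and "t" (3): a world point X has camera coordinates R X + t. Camera axes: x right, y down, z forward; pixel columns grow to the right and rows downward; lengths in m; the calibration is good to about 2 mm. A picture is of the moment at which its call begins. camera_info takes no time and is no camera call.
A pose or a line that the arm cannot do raises ctrl.Unreachable and nothing moves.
- order.close_job(): hands the job in; it is judged then, once.
The state is a dict: "time_s": time; "joints": joint angles; "qd": joint speeds; "joint_efforts": joint torques, N m; "tool_pos": TCP position; "orientation": TCP orientation; "wrist_force": force on the tool from outside, world axes, zero at the start; "torque": the same for the moment, N m; "opening": opening from 0.0 (shut) to 1.0 (fully open); "grasp_force": force on a finger pad.
Only numpy, scipy, OpenCV 4.12 (cv2) and the standard library are available. Lean on these libraries where they do the work, as an engineer would, in place of code of your own. Each camera call takes 0.05 s, during which the arm holds its last target. There are 200 camera calls.

### The job

The lid of the tilted green counter bin sits too tight for fingers. Take the palette knife from the blue chopping board, slide its blade at least 2 cm into the slot in the middle of the bin's front edge, lever the lid up with the blade (not with the gripper itself) and swing it back until it stands nearly upright; then lay the knife gently back flat on the board. Leave the tin right of the bin and the two spice jars left of it where they are.

Things in the scene. Friction and masses are not known exactly. Their poses are not given: they have to be found in the camera images.
- knife_grip (a point): Palette knife, loose, flat on the board: dark wooden handle 85 mm long, 20 wide, 20 high; brass ferrule; steel blade 88 long, 26 wide, 3 thick. This point: mid-section of the handle, 18 mm behind where the blade begins, near the centre of mass: the place to grip. +x points along the blade to its tip, z is normal to the blade's flat (up at the start), y across the handle.
- knife_tip (a point): The rounded end of the palette knife's blade, middle of its thickness, 106 mm from knife_grip along +x; same axes. The blade is half-way up the handle: the knife lies on its handle, the blade hanging free 8.5 mm above the board.
- knife: The palette knife as a whole, 173 mm long, about 0.1 kg. Origin on the underside, below the joint of handle and blade (18 mm ahead of knife_grip, 10 mm below it). Axes as knife_grip.
- board: Blue chopping board, 220 (x) x 320 (y) x 13 mm, lying fixed on the table; origin at the centre of its underside.
- bin: Green counter bin, 160 mm wide, on a dark wire stand, fixed to the table; origin on the table, x points horizontally from its front to its back, z up. The bin is tilted 25 degrees about its y axis so that its top faces the robot: the lid's plane rises 25 degrees from the front edge back to the hinge.
- slot_mouth (a point): Middle of the mouth of the pry slot in the bin's front edge, about 132 mm above the table; axes as the bin's (x horizontal). Slot 70 mm wide (y), 7 mm high, 20 mm deep between a steel ledge below and the lid's underside above, then open into the bin. It runs back and UP at 25 degrees, like the lid, so the blade goes in along that slope, tip up. The front wall recedes below the ledge.
- hinge_line (a point): Middle of the lid's hinge axis (along the bin's y), at the lid's underside; about 194 mm above the table, 125 mm (horizontally) behind the slot mouth. Axes as the bin's.
- lid_edge (a point): Middle of the lid's free front edge, underside. Lid: aluminium plate 140 mm from hinge to edge, 160 mm wide, 6 mm thick, no handle, flush with the bin's front and sides. This frame turns with the lid: its x points along the lid to the hinge, z out of its upper face.
- lid (a joint): Lid angle in rad: 0 shut, grows as it opens; 2.01 is vertical, stop at 2.1. The hinge is stiff: the lid stays at any angle where it is left and takes 2 to 3 N at its edge to move.
- tin: Food tin, 75 mm across, 58 mm high, standing loose right of the bin; origin under its centre.
- red_jar: Spice jar with red cap and brownish-red label, 45 mm across, 106 mm high, standing loose between the bin and the back of the board; origin under its centre.
- green_jar: Spice jar with red cap and green label, same size, loose, beside the other; origin under its centre.
There are look-alikes about, which are no part of the job. There is more than one size of the knife; the job needs the larger.

How it is judged:
On the way, in this order (a step that is already met when the one before it is completed fails the run):
1. the blade's end is at least 20 mm inside the pry slot (horizontally about 17 mm from its mouth) while the lid is still shut (x of knife_tip in the frame of slot_mouth between 0.017 and 0.06 m and y of knife_tip in the frame of slot_mouth between -0.036 and 0.036 m and z of knife_tip in the frame of lid_edge between -0.02 and 0 m and value of joint lid below 0.1 rad), for 0.1 s.
2. the knife lifts the lid past 0.25 rad (the knife is pushing on it) (value of joint lid above 0.25 rad and contact force between knife and lid above 0.2 N), for 0.1 s.
At the end, for the whole second after the job is handed in: The lid stands open at more than 1.6 rad (within about 23 degrees of vertical), and the knife lies at rest flat (within 0.15 rad) on the chopping board, the middle of the knife at least 10 mm inside the board's edges and the grip point over the board (value of joint lid above 1.6 rad and linear speed of knife below 0.02 m/s and angle between the z axis of knife and the z axis of board, either way round below 0.15 rad and x of knife in the frame of board between -0.1 and 0.1 m and y of knife in the frame of board between -0.15 and 0.15 m and x of knife_grip in the frame of board between -0.11 and 0.11 m and y of knife_grip in the frame of board between -0.16 and 0.16 m and z of knife_grip in the frame of board below 0.035 m); the robot touches nothing.
It fails at once if the gripper's fingers push the lid while it is less than 0.25 rad open (value of joint lid below 0.25 rad and contact force between the fingers and lid above 1 N).
It fails at once if the knife is dropped: it moves faster than 0.8 m/s out of the fingers (a fall of more than about 3 cm) (linear speed of knife above 0.8 m/s and contact force between the fingers and knife below 0.2 N).
It fails at once if the tin or one of the two spice jars is moved by more than 25 mm (distance of any of tin, red_jar, green_jar from where it was at the start of the episode above 0.025 m).
It also fails if it takes over 53 s, if anything falls off the work surface, if the arm or the gripper's body presses on something with over 40 N, if the wrist force passes 120 N, or if a joint passes its speed limit or range.

## Working session

There is one attempt and no reset: what is moved stays moved. The work goes in short steps, each a Python script; the robot and the scene stay as the last script left them, time stands still between calls to the robot, and variables do not carry over. Pictures are saved under pics/ and viewed, at most 10 in all, crops included, and the job is handed in when it is done.

```bash
mkdir -p pics; python3 - <<'E'
from bench import ctrl,cams
import cv2,numpy as np
np.set_printoptions(precision=4,suppress=True)
for n in("side","top"):
    im=cams.read_camera(n); cv2.imwrite(f"pics/{n}0.png",im[:,:,::-1])
    i=cams.camera_info(n); print(n,i["camera_matrix"],i["R"],i["t"],-i["R"].T@i["t"])
s=ctrl.observe(); print(s, ctrl.tcp_to_grasp)
E
```

```text
side [[462.3096   0.     320.9235]
 [  0.     462.3096 198.1299]
 [  0.       0.       1.    ]] [[ 0.9979 -0.0642  0.0115]
 [-0.0416 -0.7617 -0.6465]
 [ 0.0502  0.6447 -0.7628]] [-0.5433  0.0783  1.7245] [ 0.4587 -1.087   1.3723]
top [[375.6742   0.     317.9071]
 [  0.     375.6742 202.3608]
 [  0.       0.       1.    ]] [[-0.0207 -0.9997 -0.0112]
 [-0.9965  0.0215 -0.081 ]
 [ 0.0812  0.0095 -0.9966]] [-0.0084  0.5722  1.1529] [ 0.4764 -0.0316  1.1953]
{'time_s': 0.1, 'joints': array([-1.3553,  0.1815,  1.6079, -0.    ,  1.3538, -0.2063]), 'qd': array([ 0.0003, -0.0011, -0.0034, -0.0001,  0.0006,  0.0012]), 'joint_efforts': array([  0.0009, -44.5874, -35.2237,  -0.0002,   0.0041,   0.    ]), 'tool_pos': array([ 0.2353, -0.5241,  0.2305]), 'orientation': array([-3.0704, -0.6574,  0.    ]), 'wrist_force': array([-0.6855,  0.1866, -0.2166]), 'torque': array([0.0076, 0.0008, 0.0148]), 'grasp_force': 0.0, 'opening': 1.0006750084503833} 0.0187
```

View pics/side0.png

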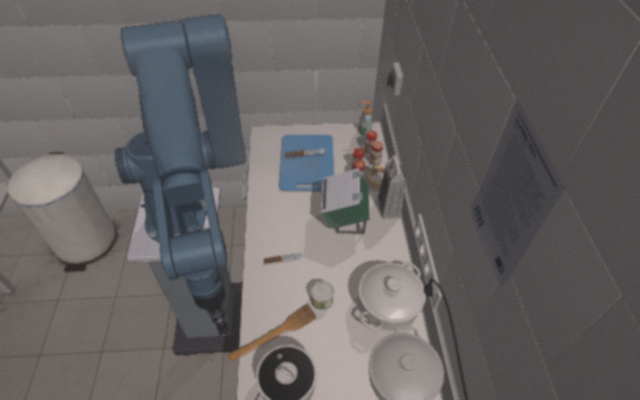

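View pics/top0.png

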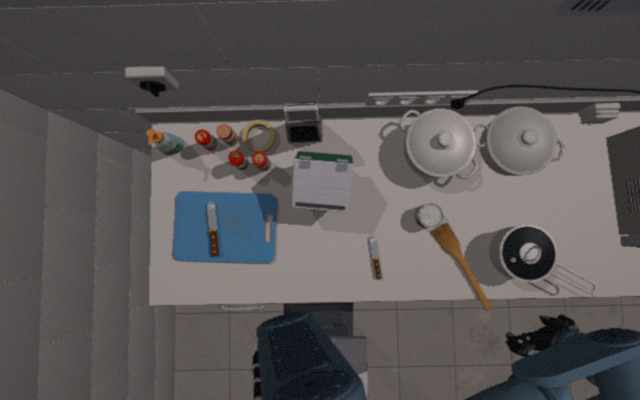

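In the top view, the knife candidates are (212,229) on the board with a dark handle and a long blade, (269,228) on the board and small, and (375,257) on the bare table and small. The first fits: it is the largest and it lies on the board. I'll confirm with an enlarged crop.

```bash
python3 - <<'E'
import cv2,numpy as np
a=cv2.imread("pics/top0.png")[120:280,165:395]; b=cv2.imread("pics/side0.png")[110:250,255:415]
# mean of stillness: single frame is fine
a=cv2.resize(a,None,fx=3.45,fy=3.45,interpolation=cv2.INTER_CUBIC)
b=cv2.resize(b,None,fx=4.2,fy=4.2,interpolation=cv2.INTER_CUBIC)
for im,(x0,y0,f,w,h) in((a,(165,120,3.45,230,160)),(b,(255,110,4.2,160,140))):
    for u in range(0,w,20): cv2.putText(im,str(x0+u),(int(u*f),10),0,.35,(0,255,255),1); cv2.line(im,(int(u*f),12),(int(u*f),18),(0,255,255),1)
    for v in range(0,h,20): cv2.putText(im,str(y0+v),(0,int(v*f)+4),0,.35,(0,255,255),1); cv2.line(im,(24,int(v*f)),(30,int(v*f)),(0,255,255),1)
cv2.imwrite("pics/topc.png",a);cv2.imwrite("pics/sidec.png",b)
E
```

```text
(no output)
```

View pics/topc.png

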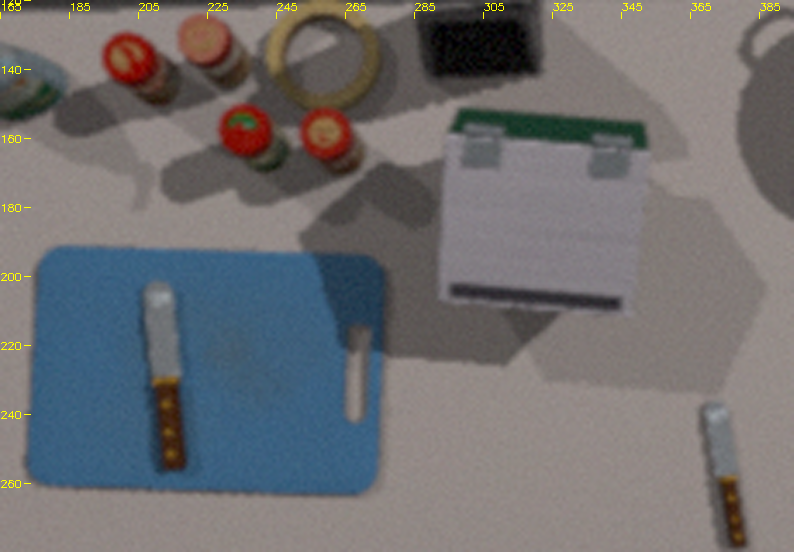

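View pics/sidec.png

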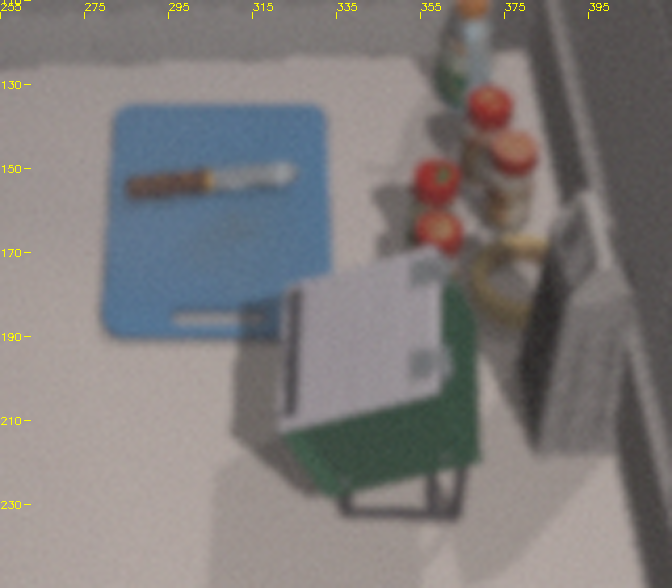

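The crops confirm the target knife: tip at top (211,202), blade start (213,230), handle end (215,256). It is clearly longer than the one on the table at (375,257). The pale item at (269,228) is just the board's hand slot. The lid corners are visible in both views, so I'll fit the poses from them.

```bash
cat > h.py <<'E'
import numpy as np, json
from scipy.spatial.transform import Rotation as Ro
from scipy.optimize import least_squares
from bench import ctrl,eoat,solve_ik,cams,order
np.set_printoptions(precision=4,suppress=True)
def proj(n,X):
    i=cams.camera_info(n); c=np.atleast_2d(X)@i["R"].T+i["t"]; p=c@i["camera_matrix"].T
    return p[:,:2]/p[:,2:]
S=np.sin(np.radians(25)); C=np.cos(np.radians(25))
def yaw(a): return Ro.from_euler('z',a).as_matrix()
E
cat > fit.py <<'E'
from h import *
T=lambda u,v:(165+u/3.45,120+v/3.45); D=lambda u,v:(255+u/4.2,110+v/4.2)
# lid corners (upper face): FL FR BL BR
lt=np.array([T(441,299),T(634,313),T(449,137),T(648,150)]); ls=np.array([D(283,290),D(280,430),D(437,247),D(443,388)])
E=np.array([0,0,.1348]); n=np.array([-S,0,C]); d=np.array([C,0,S])
def lid(p): return np.array([(E+n*.006+d*a*.14+np.array([0,b*.08,0]))@yaw(p[2]).T+[p[0],p[1],0] for a in(0,1) for b in(1,-1)])
r=least_squares(lambda p:np.r_[(proj("top",lid(p))-lt).ravel(),(proj("side",lid(p))-ls).ravel()],[.45,0,0])
pl=r.x; print("lid edge x,y,yaw",pl,"\n",r.fun.reshape(-1,2))
kt=np.array([T(158,283),T(167,379),T(174,470)]); ks=np.array([D(296,172),D(210,181),D(127,189)])
def kn(p): return np.array([[p[0],p[1],.023]+yaw(p[2])@[a,0,0] for a in(.106,.018,-.067)])
r=least_squares(lambda p:np.r_[(proj("top",kn(p))-kt).ravel(),(proj("side",kn(p))-ks).ravel()],[.36,.36,0])
pk=r.x; print("knife grip",pk,"\n",r.fun.reshape(-1,2))
bt=np.array([T(33,246),T(385,254),T(27,487),T(380,494)])
def bd(p): return np.array([[p[0],p[1],.013]+yaw(p[2])@[a,b,0] for a in(.11,-.11) for b in(.16,-.16)])
r=least_squares(lambda p:(proj("top",bd(p))-bt).ravel(),[.4,.33,0]); print("board",r.x,r.fun.reshape(-1,2))
json.dump(dict(lid=list(pl),knife=list(pk),board=list(r.x)),open("pose.json","w"))
E
python3 fit.py
```

```text
lid edge x,y,yaw [ 0.5461 -0.0304 -0.0901] 
 [[-0.0693  0.3477]
 [ 0.7203  0.1859]
 [-0.5765 -1.2036]
 [ 1.2288 -1.016 ]
 [-0.1619 -1.0455]
 [-0.5755  0.1331]
 [-0.6496 -1.2449]
 [-0.79    0.0311]]
knife grip [0.4771 0.3054 0.0888] 
 [[ 0.3617 -0.7988]
 [ 0.177  -0.7157]
 [ 0.5178  0.1923]
 [-0.206  -0.6503]
 [-0.5423 -0.7292]
 [-1.0776 -0.6211]]
board [ 0.501   0.2747 -0.036 ] [[ 1.2009  0.3182]
 [-0.3171 -0.5855]
 [-0.2859  0.318 ]
 [-0.5797 -0.0375]]
```

```bash
sed -i 's|^T=.*|T=lambda u,v:(164.5+(u+.5)/3.45,119.5+(v+.5)/3.45); D=lambda u,v:(254.5+(u+.5)/4.2,109.5+(v+.5)/4.2)|' fit.py
cat >> h.py <<'E'
P=json.load(open("pose.json")) if __import__("os").path.exists("pose.json") else {}
def tool(tip,psi,phi,o):
    """TCP pose for a blade-tip position, yaw psi, pitch phi (tip up); o = TCP beyond knife axis"""
    K=yaw(psi)@Ro.from_euler('y',-phi).as_matrix()
    R=np.c_[K[:,0],-K[:,1],-K[:,2]]
    return np.asarray(tip)-.106*K[:,0]+o*R[:,2], Ro.from_matrix(R).as_rotvec()
def lidpt(th,r,w):
    """world point at distance r from hinge along the lid at angle th, w below its underside"""
    x,y,ps=P["lid"]; a=th-np.radians(25)
    q=np.array([.14*C-r*np.cos(a)-w*np.sin(a),0,.194+r*np.sin(a)-w*np.cos(a)])
    return yaw(ps)@q+[x,y,0]
E
python3 fit.py; python3 - <<'E'
from h import *
ps=P["lid"][2]
for th,r,w,ph in[(0,.2,.0035,25),(0,.11,.0035,25),(.3,.11,.0015,25),(1,.11,.0015,30),(1.5,.11,.0015,35),(2.,.11,.0015,40)]:
    p,o=tool(lidpt(th,r,w),ps,np.radians(ph),.012); print(th,p,solve_ik(p,o))
x,y,k=P["knife"]
for z in(.12,.012):
    p,o=tool(np.array([x,y,z])+yaw(k)@[.106,0,0],k,0,0);print(p,solve_ik(p,o))
E
```

```text
lid edge x,y,yaw [ 0.5462 -0.0291 -0.0903] 
 [[-0.1511  0.6526]
 [ 0.6353  0.5019]
 [-0.6702 -0.8993]
 [ 1.1317 -0.7002]
 [ 0.2429 -0.9149]
 [-0.1779  0.2294]
 [-0.2618 -1.1111]
 [-0.4119  0.13  ]]
knife grip [0.4773 0.3068 0.0891] 
 [[ 0.2708 -0.4933]
 [ 0.0924 -0.4121]
 [ 0.4393  0.4939]
 [ 0.1957 -0.5038]
 [-0.1297 -0.5801]
 [-0.6547 -0.4694]]
board [ 0.5022  0.2759 -0.036 ] [[ 1.2078  0.3256]
 [-0.32   -0.5812]
 [-0.2827  0.3141]
 [-0.5866 -0.0447]]
0 [ 0.4029 -0.0162  0.0506] [-0.4687 -0.2069  2.4949  0.3521  0.4698  0.9083]
0 [ 0.4842 -0.0235  0.0887] [-0.3756 -0.0808  2.2824  0.2369  0.5316  1.1057]
0.3 [ 0.4736 -0.0226  0.1219] [-0.3849 -0.1909  2.2889  0.2086  0.6344  1.1335]
1 [ 0.4937 -0.0244  0.1881] [-0.3891 -0.3129  2.2543  0.2281  0.7089  1.1357]
1.5 [ 0.5385 -0.0284  0.2188] [-0.3703 -0.2734  2.1911  0.2655  0.6487  1.1261]
2.0 [ 0.5971 -0.0337  0.2267] [-0.343  -0.1551  2.1175  0.3292  0.5204  1.0873]
[0.4773 0.3068 0.12  ] [0.3621 0.2885 1.7179 0.     1.1352 1.8437]
[0.4773 0.3068 0.012 ] [0.3621 0.4569 1.7536 0.     0.9311 1.8437]
```

```bash
python3 - <<'E'
from h import *
x,y,k=P["knife"]
g=lambda z:tool(np.array([x,y,z])+yaw(k)@[.106,0,0],k,0,0)
eoat.gripper_to(.45,40)
ctrl.move_to([.34,.02,.30],g(0)[1])
ctrl.move_to(*g(.12))
ctrl.move_l(g(.045)[0],vel=.1)
f0=ctrl.observe()["wrist_force"][2]
for z in[.036,.028,.022,.019,.017,.015,.013,.011,.009,.007,.005]:
    ctrl.move_l(g(z)[0],vel=.05); s=ctrl.observe(); df=s["wrist_force"][2]-f0
    print(z,s["tool_pos"][2],df,s["opening"],s["time_s"])
    if df>3: break
cv=__import__("cv2")
im=np.hstack([cv.resize(cams.read_camera("side")[110:200,265:365],None,fx=4,fy=4),cv.resize(cams.read_camera("top")[180:270,165:265],None,fx=4,fy=4)])
cv.imwrite("pics/grasp.png",im[:,:,::-1])
E
```

```text
0.036 0.03572997790752331 0.5660812371035411 0.45168211978896206 5.2417
0.028 0.027403779285027106 0.7993280783478853 0.44841354849922166 5.55
0.022 0.0215128280806325 0.5509594610404843 0.4501167115723601 5.8167
0.019 0.018817852853201884 1.1719883555284902 0.44704207574664945 6.0667
0.017 0.01686339090845136 0.3457358082844172 0.4523986960378114 6.3167
0.015 0.014832987813737538 0.43223957170093846 0.450162594443257 6.5667
0.013 0.012849230390475364 0.22574792157104842 0.44993646999178394 6.8167
0.011 0.01169397705595493 6.669463008589434 0.4464893449094996 7.0667
```

View pics/grasp.png

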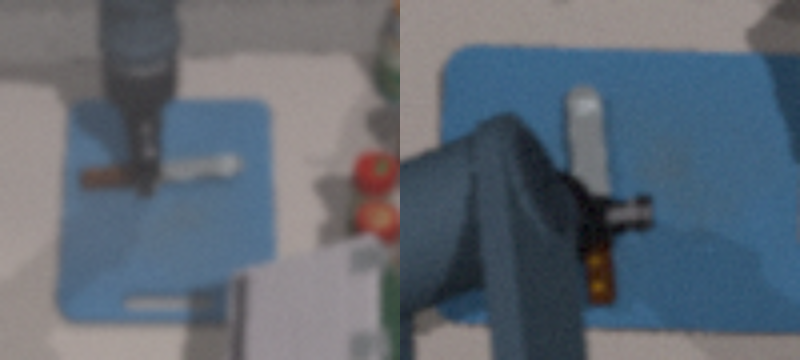

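The fingers straddle the handle just behind the blade, and the tips touched the board at z≈0.012. I'll raise 3 mm, grip and lift.

```bash
python3 - <<'E'
from h import *
import cv2
x,y,k=P["knife"]
g=lambda z:tool(np.array([x,y,z])+yaw(k)@[.106,0,0],k,0,0)
ctrl.move_l(g(.015)[0],vel=.05)
eoat.gripper_to(0.0,120); s=ctrl.observe(); print(s["tool_pos"],s["opening"],s["grasp_force"],s["wrist_force"])
P["o"]=.023-float(s["tool_pos"][2]); json.dump(P,open("pose.json","w"))
ctrl.move_l(g(.20)[0],vel=.15)
ps=P["lid"][2]; ph=np.radians(25)
p,o=tool(lidpt(0,.25,.0035),ps,ph,P["o"]); p[2]+=.10
ctrl.move_to([.36,.12,.28],o)
ctrl.move_to(p,o)
ctrl.move_to(*tool(lidpt(0,.16,.0035),ps,ph,P["o"])); ctrl.dwell(.2)
s=ctrl.observe(); print(s["tool_pos"],s["opening"],s["grasp_force"],s["wrist_force"],s["time_s"])
np.save("free.npy",s["wrist_force"])
tip=lidpt(0,.16,.0035); print(proj("side",tip),proj("top",tip))
sd,tp=cams.read_camera("side"),cams.read_camera("top")
im=np.hstack([cv2.resize(sd[150:230,280:380],None,fx=4,fy=5),cv2.resize(tp[150:230,270:370],None,fx=4,fy=5)])
cv2.imwrite("pics/pre.png",im[:,:,::-1])
E
```

```text
[0.4775 0.3068 0.0153] 0.20217356164917105 117.86648511886597 [-1.9328 -0.779   5.2063]
[ 0.4377 -0.0193  0.0728] 0.20159551352402488 117.52763986587524 [-0.5101  0.2568 -0.4135] 11.8083
[[317.6543 197.4681]] [[320.3308 214.2148]]
```

View pics/pre.png

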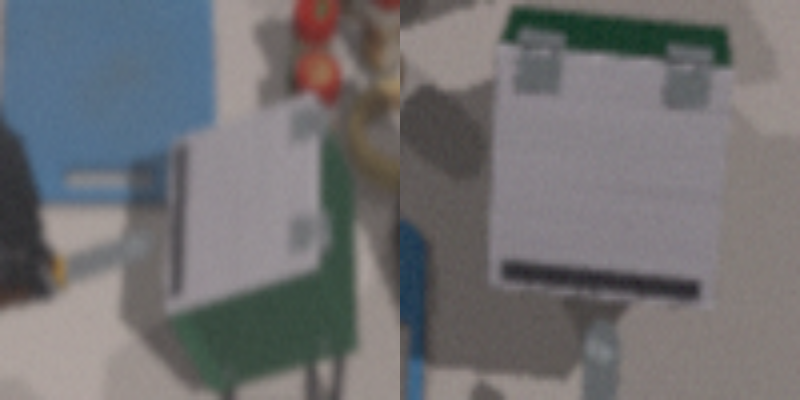

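The blade tip shows at side (316,198) and top (320,214), within about 1.5 px of prediction and centred on the front edge. I'll insert with force monitoring.

```bash
python3 - <<'E'
from h import *
import cv2
ps=P["lid"][2]; ph=np.radians(25); f0=np.load("free.npy")
K=yaw(ps)@Ro.from_euler('y',-ph).as_matrix()
for r in[.15,.144,.139,.134,.129,.124,.119,.114,.109,.106]:
    ctrl.move_l(tool(lidpt(0,r,.0035),ps,ph,P["o"])[0],vel=.04); s=ctrl.observe()
    f=(s["wrist_force"]-f0)@K; print(r,f,s["grasp_force"],s["time_s"])
    if abs(f[0])>8 or abs(f[2])>15: break
sd,tp=cams.read_camera("side"),cams.read_camera("top")
im=np.hstack([cv2.resize(sd[150:230,280:380],None,fx=4,fy=5),cv2.resize(tp[150:230,270:370],None,fx=4,fy=5)])
cv2.imwrite("pics/ins.png",im[:,:,::-1])
E
```

```text
0.15 [-0.3155 -0.9387 -0.365 ] 117.52703189849854 12.3083
0.144 [ 0.312  -0.0801 -0.4484] 117.52724647521973 12.6083
0.139 [ 0.1832  0.2442 -0.728 ] 117.52707481384277 12.8833
0.134 [ 0.0811 -0.4601 -1.0554] 117.52708911895752 13.1583
0.129 [ 0.7015 -0.2641 -0.365 ] 117.5274395942688 13.4333
0.124 [ 0.4888 -0.4226 -0.4463] 117.52748966217041 13.7083
0.119 [ 0.3688 -0.304  -0.8621] 117.52720713615417 13.9833
0.114 [ 0.4771  0.0229 -1.232 ] 117.52722501754761 14.2583
0.109 [0.1384 0.5462 0.07  ] 117.52739667892456 14.5333
0.106 [ 0.4528 -0.7263 -1.2876] 117.52775073051453 14.7833
```

View pics/ins.png

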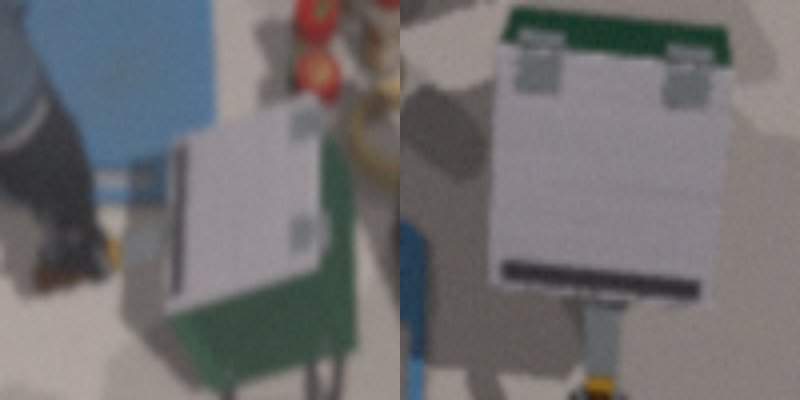

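Entry was force-free and the top view shows the blade passing under the middle of the lid's edge. I'll start the lift in small steps to verify the force.

```bash
python3 - <<'E'
from h import *
import cv2
ps=P["lid"][2]; ph=np.radians(25); f0=np.load("free.npy")
K=yaw(ps)@Ro.from_euler('y',-ph).as_matrix()
for th in[.0,.02,.05,.1,.15,.2,.27,.34,.42,.5]:
    ctrl.move_l(tool(lidpt(th,.106,.0015),ps,ph,P["o"])[0],vel=.05); s=ctrl.observe()
    f=(s["wrist_force"]-f0)@K; print(th,f,s["torque"],s["time_s"])
    if np.abs(f).max()>18: break
sd,tp=cams.read_camera("side"),cams.read_camera("top")
im=np.hstack([cv2.resize(sd[150:230,280:380],None,fx=4,fy=5),cv2.resize(tp[150:230,270:370],None,fx=4,fy=5)])
cv2.imwrite("pics/lift.png",im[:,:,::-1])
E
```

```text
0.0 [ 1.0627 -0.308  -0.5456] [ 0.0672  0.2169 -0.0144] 15.1333
0.02 [ 0.1641  0.1696 -1.5906] [-0.0393  0.4299  0.008 ] 15.3833
0.05 [-0.7075 -0.8885 -2.3746] [ 0.0598  0.6515 -0.1033] 15.6333
0.1 [-1.0571 -0.3334 -2.5742] [ 0.1157  0.6094 -0.0016] 15.8917
0.15 [-0.8506  0.0902 -2.0893] [0.073  0.6078 0.0832] 16.15
0.2 [-0.8633  0.658  -1.9921] [0.0033 0.6159 0.0637] 16.4083
0.27 [-0.3722 -0.4241 -2.662 ] [0.0789 0.5069 0.0832] 16.7083
0.34 [ 0.5217 -0.8782 -1.9161] [0.0854 0.4952 0.0471] 17.0083
0.42 [ 0.3379 -0.3372 -2.2163] [0.0411 0.4302 0.0029] 17.325
0.5 [-0.5175  0.1035 -1.1626] [0.0656 0.4593 0.0146] 17.6417
```

View pics/lift.png

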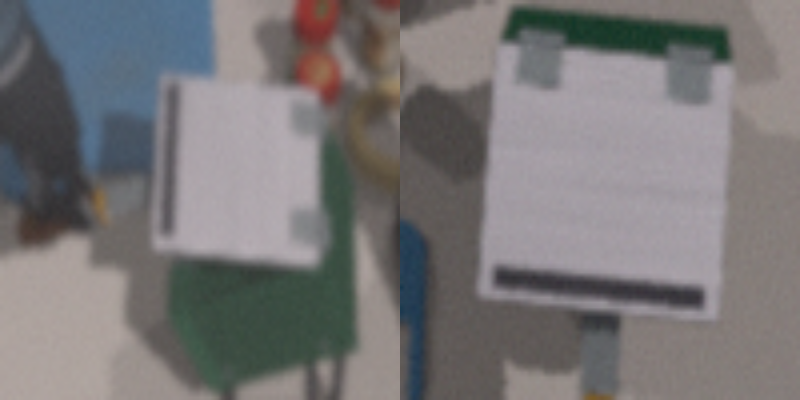

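The lid is rising with the blade: its front edge is clearly lifted at side (318–322,165–200), and the force is about 2–2.5 N. I'll continue to upright, then back off.

```bash
python3 - <<'E'
from h import *
import cv2
ps=P["lid"][2]; ph=np.radians(25); f0=np.load("free.npy")
K=yaw(ps)@Ro.from_euler('y',-ph).as_matrix()
for th in np.r_[np.arange(.6,1.95,.1),1.98]:
    ctrl.move_l(tool(lidpt(th,.106,.0015),ps,ph,P["o"])[0],vel=.07); s=ctrl.observe()
    f=(s["wrist_force"]-f0)@K; print(round(th,2),f,s["time_s"])
    if np.abs(f).max()>20: break
ctrl.move_l(s["tool_pos"]+yaw(ps)@[-.10,0,.0],vel=.15); ctrl.dwell(.2)
print(ctrl.observe()["time_s"],ctrl.observe()["tool_pos"])
sd,tp=cams.read_camera("side"),cams.read_camera("top")
im=np.hstack([cv2.resize(sd[110:230,265:385],None,fx=3.3,fy=4),cv2.resize(tp[130:250,255:375],None,fx=3.3,fy=4)])
cv2.imwrite("pics/open.png",im[:,:,::-1])
E
```

```text
0.6 [ 0.0097 -0.0513 -1.5151] 18.0417
0.7 [-0.7636 -0.7371 -0.2386] 18.3417
0.8 [ 0.0583  0.5082 -0.5963] 18.6417
0.9 [-0.1935 -1.0139 -1.928 ] 18.9417
1.0 [ 0.0937  0.2777 -1.6762] 19.2417
1.1 [ 1.5302 -0.2057 -1.4567] 19.5417
1.2 [ 0.3161 -0.5867 -0.9953] 19.8417
1.3 [-0.2229 -0.7125 -0.5215] 20.1417
1.4 [-0.586  -1.3046 -1.1459] 20.4417
1.5 [-0.0394 -0.2964 -0.2319] 20.7417
1.6 [-0.2927 -0.1033 -0.9533] 21.0417
1.7 [-0.2657  0.482  -0.252 ] 21.3417
1.8 [-0.0482  0.1839 -0.2072] 21.6417
1.9 [ 0.1774 -0.773  -0.3754] 21.9417
1.98 [ 0.2779 -0.7482 -1.1378] 22.2167
23.2333 [ 0.477  -0.0229  0.2482]
```

View pics/open.png

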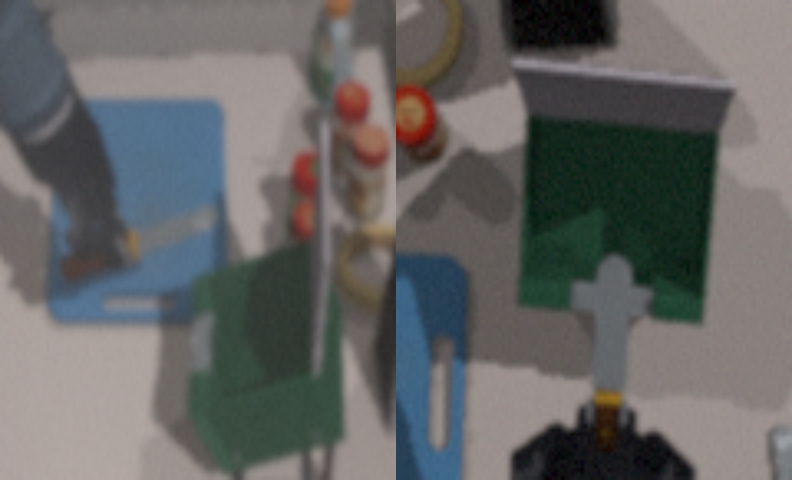

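The lid stands open at about vertical: it shows as a thin line at side (362,140–203), with the edge at top row ≈145. The knife is still held, tip at side (329.5,163) and ferrule (304.5,171). I'll check lid angle and knife pitch numerically.

```bash
python3 - <<'E'
from h import *
for th in(1.6,1.8,1.9,2.0,2.1): print(th,proj("top",lidpt(th,.14,0)),proj("side",lidpt(th,.14,0)))
ps=P["lid"][2]; s=ctrl.observe(); R=Ro.from_rotvec(s["orientation"]).as_matrix()
g=s["tool_pos"]-P["o"]*R[:,2]
for sl in(-8,-4,0,4):
    K=yaw(ps)@Ro.from_euler('y',-np.radians(25+sl)).as_matrix()
    print(sl,[np.r_[proj("side",g+a*K[:,0])[0],proj("top",g+a*K[:,0])[0]] for a in(.106,.018,-.067)])
E
```

```text
1.6 [[322.5164 172.5658]] [[345.4141 158.0649]]
1.8 [[323.3045 160.6822]] [[353.8749 156.4045]]
1.9 [[323.7138 154.6465]] [[358.2437 156.0292]]
2.0 [[324.1254 148.6664]] [[362.6349 155.9661]]
2.1 [[324.5331 142.8302]] [[366.9952 156.2164]]
-8 [array([331.7162, 165.6637, 321.298 , 192.4204]), array([306.1505, 170.4123, 318.9891, 227.1498]), array([282.0904, 174.8811, 316.8461, 259.3849])]
-4 [array([331.0413, 164.144 , 321.2229, 193.0991]), array([306.0227, 170.1612, 318.9737, 227.3073]), array([282.6107, 175.7919, 316.9122, 258.6606])]
0 [array([330.212 , 162.6497, 321.133 , 193.9964]), array([305.8702, 169.9157, 318.9561, 227.4985]), array([283.2172, 176.6775, 316.9854, 257.8262])]
4 [array([329.231 , 161.1889, 321.0283, 195.1124]), array([305.6937, 169.677 , 318.9363, 227.7225]), array([283.9064, 177.534 , 317.0653, 256.887 ])]
```

The lid is at about 2.0 rad and the knife hasn't slipped in the grip. Now I'll lay it back where it was.

```bash
python3 - <<'E'
from h import *
import cv2
x,y,k=P["knife"]
g=lambda z:tool(np.array([x,y,z])+yaw(k)@[.106,0,0],k,0,0)
ctrl.move_to([.36,.12,.28],g(0)[1]); ctrl.move_to(*g(.12)); ctrl.move_l(g(.03)[0],vel=.12); ctrl.dwell(.2)
f0=ctrl.observe()["wrist_force"][2]
for z in[.022,.019,.018,.017,.016,.015,.014]:
    ctrl.move_l(g(z)[0],vel=.04); s=ctrl.observe(); df=s["wrist_force"][2]-f0; print(z,s["tool_pos"][2],df)
    if df>3: break
ctrl.dwell(.2); eoat.gripper_to(.25,20); eoat.gripper_to(.5,20); ctrl.dwell(.2)
ctrl.move_l(g(.12)[0],vel=.1); ctrl.move_to([.36,.12,.32],g(0)[1]); ctrl.dwell(.3)
s=ctrl.observe(); print(s["time_s"],s["grasp_force"],s["wrist_force"])
sd,tp=cams.read_camera("side"),cams.read_camera("top")
im=np.hstack([cv2.resize(sd[110:230,265:385],None,fx=3.3,fy=4),cv2.resize(tp[130:270,165:365],None,fx=2.3,fy=3.4285)[:480,:400]])
cv2.imwrite("pics/end.png",im[:,:,::-1])
E
```

```text
0.022 0.021473367637874143 0.4162207732326466
0.019 0.01872997950428831 0.05650438514410294
0.018 0.01798479117769712 0.5598379993191278
0.017 0.016932897947200157 -0.08397173842143868
0.016 0.015911152790866887 0.9999043942219398
0.015 0.015344089760042812 3.4794757651696786
31.45 0.0 [0.8915 0.1689 0.0859]
```

View pics/end.png

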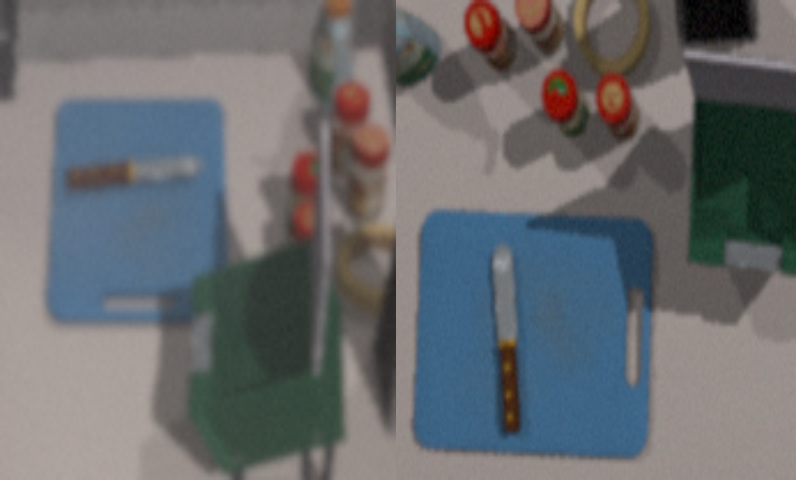

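The knife lies flat on the board at its old spot, the lid is upright, the jars have not moved, and the gripper is clear.

```bash
python3 -c "
from bench import order; print(order.close_job())"
```

```text
the job is handed in; nothing more can be done
None
```

I levered the bin lid open with the knife to about 2.0 rad (nearly vertical), laid the knife back flat on the board, saw no movement of the jars and never went near the tin, and handed the job in at about 31.5 s; no verdict came back.

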